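# Brush the mould bed clear and take out the adapter

## Task

Pick up the hand brush and sweep the four scrap pieces off the mould bed into the scrap pan on its end, using the brush and not the fingers, and leaving the adapter seated in its cavity so that no scrap can fall in. Then stand the brush back on the bench on its bristles, lift the adapter out of the cavity and set it down, not dropped, upright in the empty bay of the parts tray. Leave the setting block on the bed, the finished adapter and everything else where they are.

Things in the scene. Friction and masses are not known exactly. Their poses are not given: they have to be found in the camera images.
- mould: Fixed open mould half: dark steel bed 210 (x) x 230 (y), top 40 above the bench; origin on the bench under its centre, x away from the robot, y left. An aluminium fence along the far edge (x 87 to 105) stands 22 above the bed. Scrap lies between fence and cavity. The scrap pan is fixed to the left (+y) end. A handwheel on the right end reaches y -152, 58 above the bench.
- lane (a point): Centre of the lane on the bed top, at own (30, 0, 40) of the mould; axes as the mould. At the start all piece centres lie within 31 in x and 60 in y of it. The lane runs along y; scrap pushed past y = +115 drops into the pan.
- pan (a point): Centre of the scrap pan floor, at own (0, 180, 8) of the mould, axes as the mould. Open pan, inside 202 (x) x 126 (y), beginning right at the bed edge; its three outer walls rise to 55 above the bench (15 above the bed top).
- cavity (a point): Centre of the cavity floor, at own (-62, 30, 26) of the mould, axes as the mould. Cavity 54 (x) x 50 (y), 14 deep, open on top.
- adapter: White plastic mouthpiece adapter, 50 g, origin at the centre of its underside. Flange 50 (x) x 46 (y) x 14 thick, on it a spigot 36 (x) x 22 (y) rising to 53 above the underside (39 above the flange), z up. It starts in the cavity with the flange top flush with the bed, about 2 play all round; comes straight up freely. Grasp the spigot across y.
- parts_tray: Fixed grey tray 195 (x) x 110 (y) x 18 high, walls and floor 5, origin under its centre; a wall across the middle makes two bays, each about 90 x 100 inside. It stands left or right of the mould.
- empty_bay (a point): Centre of the floor of the empty bay (the one nearer the robot), 5 above the bench, axes as the tray.
- brush: Hand brush standing on its bristles on the bench left or right of the mould, 140 g, origin at the centre of the bristle foot, z up. Stiff bristle pad 96 (x) x 28 (y) x 30 tall, wooden back 100 x 32 up to 48 high, on it a wooden fin grip 60 (x) x 20 (y) from 48 to 86 high. Grasp the fin across y; sweep along y. The bristles do not bend noticeably.
- scrap_block: White plastic scrap, block 26 x 20, 14 thick, 12 g, lying flat in the lane; origin at the centre of its underside.
- scrap_ell: White plastic scrap, L-shaped piece 26 x 21, 14 thick, 12 g, lying flat in the lane; origin at the centre of its underside.
- scrap_tee: White plastic scrap, T-shaped piece 26 x 21, 14 thick, 12 g, lying flat in the lane; origin at the centre of its underside.
- scrap_slug: White plastic scrap, round slug 24 diameter, 14 thick, 12 g, lying flat in the lane; origin at the centre of its underside.
- gauge_block: Steel setting block, 22 x 22 x 30 tall, standing on the mould bed near the right (-y), robot-side corner; stays there. Origin: centre of its underside.
- finished_adapter: An adapter of the same shape, already standing in the far bay of the parts tray; stays there. Origin: centre of its underside.
- inhaler: Blue L-shaped inhaler, about 85 x 47 x 30, lying on the bench right of and beyond the mould; bystander. Origin: centre of its underside.
- beaker: Glass beaker, 70 diameter, 85 tall, at the back; bystander. Origin: centre of its underside.
- screwdriver: Black-handled screwdriver lying at the back; bystander.

How it is judged:
On the way, in this order (a step that is already met when the one before it is completed fails the run):
1. The brush is held in the fingers, raised off the bench (height (world z) of brush above 0.03 m and contact force between brush and the fingers above 1 N), for 0.2 s.
2. All four scraps lie in the pan while the adapter is still seated in its cavity (x of scrap_block in the frame of pan between -0.101 and 0.101 m and y of scrap_block in the frame of pan between -0.065 and 0.063 m and z of scrap_block in the frame of pan between -0.004 and 0.028 m and x of scrap_ell in the frame of pan between -0.101 and 0.101 m and y of scrap_ell in the frame of pan between -0.065 and 0.063 m and z of scrap_ell in the frame of pan between -0.004 and 0.028 m and x of scrap_tee in the frame of pan between -0.101 and 0.101 m and y of scrap_tee in the frame of pan between -0.065 and 0.063 m and z of scrap_tee in the frame of pan between -0.004 and 0.028 m and x of scrap_slug in the frame of pan between -0.101 and 0.101 m and y of scrap_slug in the frame of pan between -0.065 and 0.063 m and z of scrap_slug in the frame of pan between -0.004 and 0.028 m and x of adapter in the frame of cavity between -0.006 and 0.006 m and y of adapter in the frame of cavity between -0.006 and 0.006 m and z of adapter in the frame of cavity between -0.003 and 0.004 m), for 0.2 s.
3. The adapter is lifted clear of the cavity in the fingers (z of adapter in the frame of cavity above 0.02 m and contact force between adapter and the fingers above 1 N), for 0.2 s.
At the end, for the whole second after the job is handed in: All four scraps lie in the scrap pan; the adapter stands upright (within 0.15 rad), at rest, on the floor of the empty bay of the parts tray; the brush stands upright (within 0.15 rad) on its bristles on the bench, at rest (x of scrap_block in the frame of pan between -0.101 and 0.101 m and y of scrap_block in the frame of pan between -0.065 and 0.063 m and z of scrap_block in the frame of pan between -0.004 and 0.028 m and x of scrap_ell in the frame of pan between -0.101 and 0.101 m and y of scrap_ell in the frame of pan between -0.065 and 0.063 m and z of scrap_ell in the frame of pan between -0.004 and 0.028 m and x of scrap_tee in the frame of pan between -0.101 and 0.101 m and y of scrap_tee in the frame of pan between -0.065 and 0.063 m and z of scrap_tee in the frame of pan between -0.004 and 0.028 m and x of scrap_slug in the frame of pan between -0.101 and 0.101 m and y of scrap_slug in the frame of pan between -0.065 and 0.063 m and z of scrap_slug in the frame of pan between -0.004 and 0.028 m and x of adapter in the frame of empty_bay between -0.045 and 0.045 m and y of adapter in the frame of empty_bay between -0.05 and 0.05 m and z of adapter in the frame of empty_bay between -0.003 and 0.006 m and angle between each of adapter, brush's own z axis and vertical below 0.15 rad and linear speed of each of adapter, brush below 0.02 m/s and height (world z) of brush below 0.004 m); the robot touches nothing.
It fails at once if The fingers touch a scrap piece (over 1 N) (contact force between any of scrap_block, scrap_ell, scrap_tee, scrap_slug and the fingers above 1 N).
It fails at once if The adapter leaves its cavity (raised over 10 mm) before all scrap is in the pan (z of adapter in the frame of cavity above 0.01 m and not ((x of scrap_block in the frame of pan between -0.101 and 0.101 m and y of scrap_block in the frame of pan between -0.065 and 0.063 m and z of scrap_block in the frame of pan between -0.004 and 0.028 m) and (x of scrap_ell in the frame of pan between -0.101 and 0.101 m and y of scrap_ell in the frame of pan between -0.065 and 0.063 m and z of scrap_ell in the frame of pan between -0.004 and 0.028 m) and (x of scrap_tee in the frame of pan between -0.101 and 0.101 m and y of scrap_tee in the frame of pan between -0.065 and 0.063 m and z of scrap_tee in the frame of pan between -0.004 and 0.028 m) and (x of scrap_slug in the frame of pan between -0.101 and 0.101 m and y of scrap_slug in the frame of pan between -0.065 and 0.063 m and z of scrap_slug in the frame of pan between -0.004 and 0.028 m))).
It fails at once if The adapter is dropped (falls faster than 0.7 m/s out of the fingers) (linear speed of adapter above 0.7 m/s and contact force between adapter and the fingers below 0.5 N).
It fails at once if The setting block, the finished adapter or a bystander is moved over 25 mm (distance of any of gauge_block, finished_adapter, inhaler, beaker, screwdriver from where it was at the start of the episode above 0.025 m).
It also fails if it takes over 67 s, if anything falls off the work surface, if the arm or the gripper's body presses on something with over 40 N, if the wrist force passes 120 N, or if a joint passes its speed limit or range.

## Robot

A 7-joint arm with a two-finger parallel gripper is mounted at the origin on the work surface. World frame = base frame: x ahead of the robot, y to its left, z up, the work surface at z = 0. Lengths are in m, angles in rad, forces in N, time in s.
With the tool pointing down it reaches from about 0.35 to 0.775 m from the base axis. Payload 3.1 kg.
Tool frame: the origin (TCP) lies midway between the tips of the shut fingers; the grasp point (between the pads) lies 19 mm behind it; z points along the fingers, y is the line along which they close (so a half turn about z gives the same grasp; the last joint's range is limited). The gripper opens to 85 mm and grips with 20 to 120 N. Pads are 22 mm wide; open, the fingers measure 114 mm over their backs; the gripper's body (76 mm by 85 mm) begins 54 mm behind the grasp point. The pads swing forward as they close: fully open they stand 13 mm farther back than shut.
Start: joints at [1.297, 0.311, 0.014, 1.512, -0.004, 1.319, -0.027], TCP at [0.126, -0.535, 0.231] pointing down, gripper open.
Joint ranges: [-2.7, 2.7], [-0.3, 1.91], [-1.27, 1.3], [0.12, 2.57], [-1.44, 4.58], [0.2, 2.03], [-3.05, 3.05]. Speed limits (rad/s): [2.79, 2.79, 3.14, 3.14, 3.14, 3.14, 3.14].

## Interface

Orientations are given as a 3x3 rotation matrix whose columns are the frame's x, y, z axes.
In Python, from station import * gives the robot as it stands.
- The arm moves only by the tool carry_out, never from a script. Its argument "plan" is a list of rows, each an object of numbers: "x", "y", "z": the shift along the world's x, y, z in cm; "roll": the turn about the world's z in degrees; "hand": the closure, from -1 (fully open) to 1 (shut). A call has 1 to 12 rows; each row shifts and turns the commanded pose from where the row before left it; what a row does not reach is not made up. A row lasts 1/8 s, in which the tool goes at most 62.5 mm and 10.7 degrees, less where a joint would pass 70% of its speed; a pose out of reach is approached as far as the arm can. A call is refused whole if a number of a shift passes 6.25 or a number of a turn 10.7, either way. A call with a gripper value outside its range is refused whole. The fingers move at their own pace and stop on an object; "force" is the grip in N (left out, the last holds). Time passes only in rows, so rows that do not move let the fingers close. It gives the time, the measured TCP pose, the force, the opening and the grip force at its end, in the units of the state.
- state(): the state, without advancing time (a new reading comes with each control period).
- grab_frame(name): name is "scene" or "top"; returns a dict with "pixels" (400x640x3 uint8, red, green, blue), "fx", "fy", "cx", "cy" (pixels), "k1" (the pictures are not rectified: a ray, as slopes to the right and down, at radius r is drawn at 1 + k1 r^2 times it, then the intrinsics apply), "R" (3x3) and "t" (3): a world point X has camera coordinates R X + t. Camera axes: x right, y down, z forward; pixel columns grow to the right and rows downward; lengths in m; the calibration is good to about 2 mm. A picture is of the moment at which its call begins. There is no depth.
- close_job(): hands the job in; it is judged then, once.
The state is a dict: "time": time; "joints": joint angles; "joint_velocities": joint speeds; "joint_torque": joint torques, N m; "eef_pos": TCP position; "ee_rot": TCP orientation; "wrist_force": force on the tool from outside, world axes, zero at the start; "torque": the same for the moment, N m; "finger_gap": opening from 0.0 (shut) to 1.0 (fully open); "grasp_force": force on a finger pad.
Only numpy, scipy, OpenCV 4.12 (cv2) and the standard library are available. Lean on these libraries where they do the work, as an engineer would, in place of code of your own. Each camera call takes 0.05 s, during which the arm holds its last target. There are 200 camera calls.

## Working session

There is one attempt and no reset: what is moved stays moved. The work goes in short steps, Python scripts to look and compute and a tool call to move; the robot and the scene stay as the last step left them, time stands still between calls to the robot, and variables do not carry over. Pictures are saved under pics/ and viewed, at most 10 in all, crops included, and the job is handed in when it is done.

Besides the shell and the picture viewer there is one more tool, called after ">>>" in YAML: its name, and indented under it one key for each argument. carry_out: Moves the arm, as the interface text tells. Its arguments: {"type":"object","properties":{"plan":{"type":"array","items":{"type":"object","properties":{"x":{"type":"number"},"y":{"type":"number"},"z":{"type":"number"},"roll":{"type":"number"},"hand":{"type":"number"}}}},"force":{"type":"number"}},"required":["plan"]}

```bash
mkdir -p pics
cat > h.py <<'E'
from station import *
import numpy as np, cv2
def snap(n,f):
    g=grab_frame(n); cv2.imwrite('pics/'+f,g['pixels'][:,:,::-1]); np.save('pics/'+f[:-4]+'.npy',g,allow_pickle=True); return g
def load(f): return np.load('pics/'+f,allow_pickle=True).item()
def px2w(g,u,v,z):
    d=np.array([(u-g['cx'])/g['fx'],(v-g['cy'])/g['fy']]); s=d.copy()
    for _ in range(20): s=d/(1+g['k1']*(s@s))
    R=np.array(g['R']);t=np.array(g['t']); r=R.T@np.r_[s,1]; c=-R.T@t
    return c+r*(z-c[2])/r[2]
def w2px(g,X):
    c=np.array(g['R'])@np.array(X)+np.array(g['t']); s=c[:2]/c[2]; s=s*(1+g['k1']*(s@s))
    return s*[g['fx'],g['fy']]+[g['cx'],g['cy']]
E
python3 - <<'E'
from h import *
for n in('top','scene'):
    g=snap(n,n+'0.png'); R=np.array(g['R']); print(n,-R.T@np.array(g['t']),R[2],g['fx'],g['k1'])
s=state();print(s['eef_pos'],s['ee_rot'],s['finger_gap'],s['time'])
E
```

```text
top [ 0.47352522 -0.01013667  0.849452  ] [ 0.16494611  0.02105612 -0.9860778 ] 363.5407824675553 -0.029648216904703255
scene [ 1.22743703 -0.35035862  0.60449737] [-0.67651613  0.40953574 -0.61205098] 401.19544791629124 -0.08749022730571296
[ 0.12618034 -0.53464628  0.23031124] [[ 9.73243143e-01  2.29776917e-01 -5.94732355e-04]
 [ 2.29777663e-01 -9.73240951e-01  2.06801512e-03]
 [-1.03635745e-04 -2.14933775e-03 -9.99997685e-01]] 1.0054754104777048 0.1
```

View pics/top0.png

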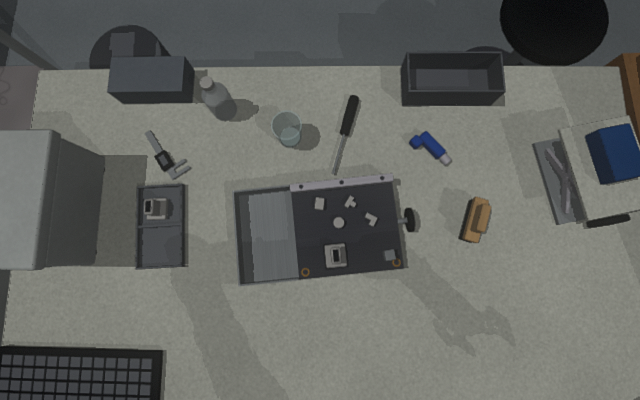

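View pics/scene0.png

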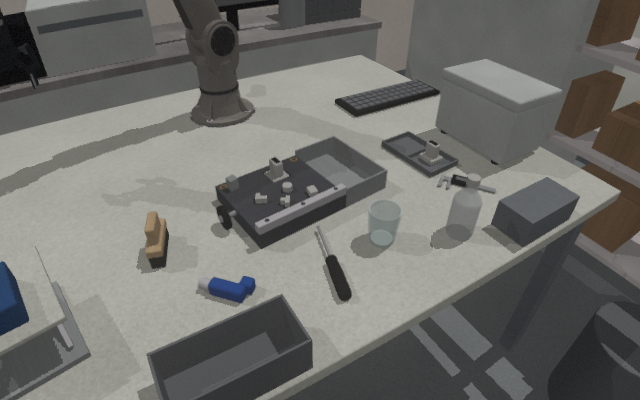

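The top view looks down with +x up and +y left: mould around (320,230) with the pan on its left, brush at (477,218), tray at (161,226), and scraps at (320,203), (350,202), (339,223) and (371,219). I'll enlarge it to get corners.

Run:
```python
from h import *
g=load('top0.npy');im=g['pixels'][:,:,::-1]
c=cv2.resize(im[165:300,225:425],None,fx=4,fy=4,interpolation=cv2.INTER_CUBIC);cv2.imwrite('pics/c1.png',np.clip(c*1.6,0,255).astype('uint8'))
a=cv2.resize(im[175:275,125:195],None,fx=5,fy=5,interpolation=cv2.INTER_CUBIC);b=cv2.resize(im[175:275,440:510],None,fx=5,fy=5,interpolation=cv2.INTER_CUBIC)
cv2.imwrite('pics/c2.png',np.clip(np.hstack([a,b])*1.5,0,255).astype('uint8'))
```

```text
(no output)
```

View pics/c1.png

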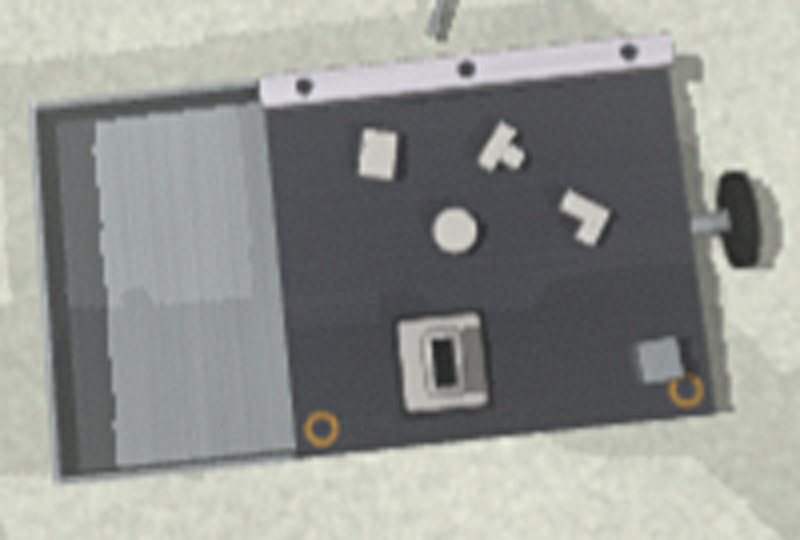

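View pics/c2.png

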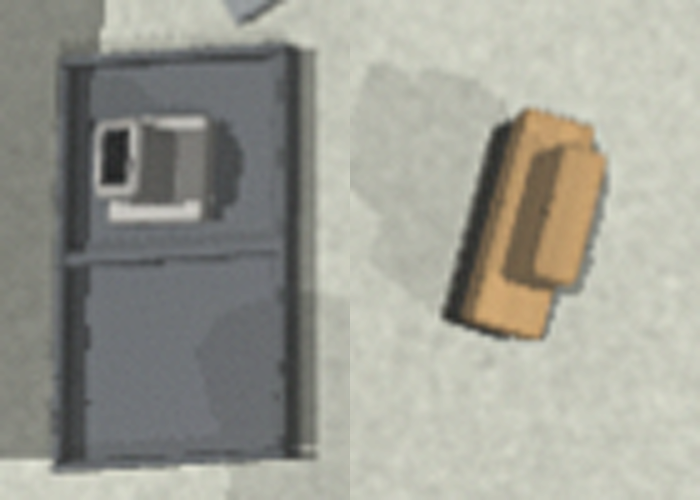

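The crops show: bed near corners at crop (295,455) and (715,412), flange corners at (398,320) to (490,402), spigot top at (443,362), and fin top corners at (562,145), (607,152), (580,288) and (535,280). The tray corners are at (62,58), (290,45), (300,460) and (55,470).

Run:
```python
from h import *
np.set_printoptions(precision=4,suppress=True)
g=load('top0.npy')
def P(U,V,z,o=(225,165),k=4): return px2w(g,o[0]+(U+.5)/k-.5,o[1]+(V+.5)/k-.5,z)
nl,nr=P(295,455,.04),P(715,412,.04); fl,fr=P(260,78,.062),P(672,37,.062)
for n,q in dict(nl=nl,nr=nr,fl=fl,fr=fr).items(): print(n,q)
c=(nl+nr+fl+fr)[:2]/4
yd=(nl-nr+fl-fr)[:2]; a=np.arctan2(-yd[0],yd[1]); print('mould c',c,'yaw',np.degrees(a),np.linalg.norm(yd)/2)
R=np.array([[np.cos(a),-np.sin(a)],[np.sin(a),np.cos(a)]])
def loc(p): return R.T@(np.array(p)[:2]-c)*1e3
fl4=np.mean([P(398,320,.04),P(478,312,.04),P(490,402,.04),P(405,412,.04)],0)
print('flange',fl4,loc(fl4),'spig',P(443,362,.079),loc(P(443,362,.079)))
for n,q in dict(block=(379,154),tee=(502,148),slug=(455,230),ell=(587,217)).items(): print(n,loc(P(*q,.054)))
print('gauge',loc(P(660,360,.07)),'pan far',loc(P(36,103,.055)),loc(P(57,482,.055)))
o=(440,175)
f=[P(u-350,v,.086,o,5) for u,v in[(562,145),(607,152),(580,288),(535,280)]]
print('fin',*f,'c',np.mean(f,0)); d=(f[0]+f[1]-f[2]-f[3]); print('brush yaw',np.degrees(np.arctan2(d[1],d[0])),np.linalg.norm(d)/2)
b=[P(u-350,v,.048,o,5) for u,v in[(527,105),(465,325),(545,340)]]
print('back',*b,'c',(b[0]+b[2])[:2]/2)
o=(125,175); t=[P(u,v,.018,o,5) for u,v in[(62,58),(290,45),(300,460),(55,470)]]
print('tray',*t,np.mean(t,0)); d=t[0]+t[1]-t[2]-t[3]; ty=np.arctan2(d[1],d[0]); print('yaw',np.degrees(ty),np.linalg.norm(d)/2)
print('bay',np.mean(t,0)[:2]-.04625*np.array([np.cos(ty),np.sin(ty)]))
print('div',P(65,258,.018,o,5),P(285,250,.018,o,5))
for n,l in dict(lane=(30,0),start=(36,-80),end=(36,110),cav=(-62,30),pan=(0,180)).items(): print(n,R@np.array(l)/1e3+c)
```

```text
nl [0.4247 0.0547 0.04  ]
nr [ 0.4483 -0.1743  0.04  ]
fl [0.6298 0.0749 0.062 ]
fr [ 0.6526 -0.153   0.062 ]
mould c [ 0.5388 -0.0494] yaw 5.812728772076547 0.22955896266332945
flange [ 0.4754 -0.026   0.04  ] [-60.7184  29.7362] spig [ 0.475  -0.0254  0.079 ] [-61.1097  30.4029]
block [55.2782 53.1766]
tee [ 51.7175 -14.7431]
slug [ 9.2271 15.8878]
ell [  9.0428 -56.7339]
gauge [-71.4735 -83.8451] pan far [103.2067 241.1621] [-104.203  242.372]
fin [ 0.5827 -0.3356  0.086 ] [ 0.5797 -0.3545  0.086 ] [ 0.5224 -0.339   0.086 ] [ 0.5257 -0.3204  0.086 ] c [ 0.5526 -0.3374  0.086 ]
brush yaw -15.030684320697855 0.059149449105897346
back [ 0.6061 -0.3374  0.048 ] [ 0.5087 -0.3039  0.048 ] [ 0.5022 -0.3385  0.048 ] c [ 0.5541 -0.338 ]
tray [0.6341 0.4429 0.018 ] [0.6402 0.3331 0.018 ] [0.4477 0.3161 0.018 ] [0.4423 0.4299 0.018 ] [0.5411 0.3805 0.018 ]
yaw 4.4677361077310715 0.1927271642230654
bay [0.495  0.3769]
div [0.5393 0.4332 0.018 ] [0.5433 0.3291 0.018 ]
lane [ 0.5687 -0.0464]
start [ 0.5828 -0.1254]
end [0.5635 0.0636]
cav [ 0.4741 -0.0259]
pan [0.5206 0.1296]
```

>>> carry_out:
  plan:
    - {"x": 4.7, "y": 2.2, "roll": -9.4, "hand": -1}
    - {"x": 4.7, "y": 2.2, "roll": -9.4, "hand": -1}
    - {"x": 4.7, "y": 2.2, "roll": -9.5, "hand": -1}
    - {"x": 4.7, "y": 2.2, "hand": -1}
    - {"x": 4.7, "y": 2.2, "hand": -1}
    - {"x": 4.8, "y": 2.2, "hand": -1}
    - {"x": 4.8, "y": 2.2, "hand": -1}
    - {"x": 4.8, "y": 2.2, "hand": -1}
    - {"x": 4.8, "y": 2.2, "hand": -1}
    - {"z": -3, "hand": -1}
    - {"z": -3, "hand": -1}
    - {"hand": -1}
  force: 50

```text
invalid input at $.plan[0]: expected keys x, y, z, roll, hand
```

>>> carry_out:
  plan:
    - {"x": 4.7, "y": 2.2, "z": 0, "roll": -9.4, "hand": -1}
    - {"x": 4.7, "y": 2.2, "z": 0, "roll": -9.4, "hand": -1}
    - {"x": 4.7, "y": 2.2, "z": 0, "roll": -9.5, "hand": -1}
    - {"x": 4.7, "y": 2.2, "z": 0, "roll": 0, "hand": -1}
    - {"x": 4.7, "y": 2.2, "z": 0, "roll": 0, "hand": -1}
    - {"x": 4.8, "y": 2.2, "z": 0, "roll": 0, "hand": -1}
    - {"x": 4.8, "y": 2.2, "z": 0, "roll": 0, "hand": -1}
    - {"x": 4.8, "y": 2.2, "z": 0, "roll": 0, "hand": -1}
    - {"x": 4.8, "y": 2.2, "z": 0, "roll": 0, "hand": -1}
    - {"x": 0, "y": 0, "z": -3, "roll": 0, "hand": -1}
    - {"x": 0, "y": 0, "z": -3, "roll": 0, "hand": -1}
    - {"x": 0, "y": 0, "z": 0, "roll": 0, "hand": -1}
  force: 50

```text
time: 1.6
eef_pos: [0.5511, -0.336, 0.1675]
ee_rot: [[0.966, -0.259, -0.007], [-0.259, -0.966, 0.004], [-0.008, -0.002, -1.0]]
wrist_force: [-0.1, -0.2, 0.7]
finger_gap: 1.001
grasp_force: 0.0
```

>>> carry_out:
  plan:
    - {"x": 0.1, "y": -0.1, "z": -4, "roll": 0, "hand": -1}
    - {"x": 0, "y": 0, "z": -4, "roll": 0, "hand": -1}
    - {"x": 0, "y": 0, "z": -3.5, "roll": 0, "hand": -1}
    - {"x": 0, "y": 0, "z": 0, "roll": 0, "hand": -1}
    - {"x": 0, "y": 0, "z": 0, "roll": 0, "hand": 1}
    - {"x": 0, "y": 0, "z": 0, "roll": 0, "hand": 1}
    - {"x": 0, "y": 0, "z": 0, "roll": 0, "hand": 1}
    - {"x": 0, "y": 0, "z": 0, "roll": 0, "hand": 1}
    - {"x": 0, "y": 0, "z": 0, "roll": 0, "hand": 1}
    - {"x": 0, "y": 0, "z": 0, "roll": 0, "hand": 1}
    - {"x": 0, "y": 0, "z": 0, "roll": 0, "hand": 1}
    - {"x": 0, "y": 0, "z": 0, "roll": 0, "hand": 1}
  force: 60

```text
time: 3.1
eef_pos: [0.5553, -0.3388, 0.0576]
ee_rot: [[0.966, -0.259, 0.002], [-0.259, -0.966, -0.001], [0.002, 0.001, -1.0]]
wrist_force: [0.1, 1.1, 6.1]
finger_gap: 0.22
grasp_force: 59.5
```

>>> carry_out:
  plan:
    - {"x": 0, "y": 0, "z": 2, "roll": 0, "hand": 1}
    - {"x": 0, "y": 0, "z": 4, "roll": 0, "hand": 1}
    - {"x": 0, "y": 0, "z": 4, "roll": 0, "hand": 1}
    - {"x": 0, "y": 0, "z": 2, "roll": 0, "hand": 1}
    - {"x": 0, "y": 0, "z": 0, "roll": 7, "hand": 1}
    - {"x": 0, "y": 0, "z": 0, "roll": 7, "hand": 1}
    - {"x": 0, "y": 0, "z": 0, "roll": 6.8, "hand": 1}
    - {"x": 0, "y": 0, "z": 0, "roll": 0, "hand": 1}
    - {"x": 0, "y": 0, "z": 0, "roll": 0, "hand": 1}

```text
time: 4.22
eef_pos: [0.5539, -0.3382, 0.1756]
ee_rot: [[0.995, 0.099, -0.001], [0.099, -0.995, 0.001], [-0.001, -0.001, -1.0]]
wrist_force: [-0.6, -0.6, -1.3]
finger_gap: 0.229
grasp_force: 58.8
```

Run:
```python
from h import *
g=snap('top','t1.png');s=snap('scene','s1.png')
print(state()['eef_pos'])
a=cv2.resize(g['pixels'][160:280,360:520,::-1],None,fx=3,fy=3);p=w2px(s,[.553,-.337,.12]).astype(int);x=max(p[0]-80,0);y=max(p[1]-60,0)
b=cv2.resize(s['pixels'][y:y+120,x:x+100,::-1],(300,360));cv2.imwrite('pics/v1.png',np.clip(np.hstack([a,b])*1.5,0,255).astype('uint8'));print(x,y)
```

```text
[ 0.55421499 -0.33817376  0.17593638]
64 146
```

View pics/v1.png

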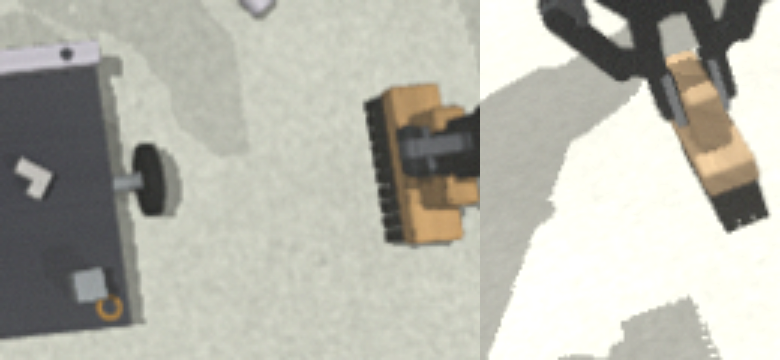

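Brush is held level at (435,165) in the crop and clear of the bench. Next I bring it over the start of the lane.

>>> carry_out:
  plan:
    - {"x": 0.8, "y": 4.9, "z": 0, "roll": 0, "hand": 1}
    - {"x": 0.8, "y": 4.9, "z": 0, "roll": 0, "hand": 1}
    - {"x": 0.7, "y": 4.9, "z": 0, "roll": 0, "hand": 1}
    - {"x": 0.7, "y": 4.9, "z": 0, "roll": 0, "hand": 1}
    - {"x": 0, "y": 0, "z": 0, "roll": 0, "hand": 1}
    - {"x": 0, "y": 0, "z": -3, "roll": 0, "hand": 1}
    - {"x": 0, "y": 0, "z": -2.5, "roll": 0, "hand": 1}
    - {"x": 0, "y": 0, "z": 0, "roll": 0, "hand": 1}
    - {"x": 0, "y": 0, "z": 0, "roll": 0, "hand": 1}

```text
time: 5.45
eef_pos: [0.5851, -0.143, 0.1223]
ee_rot: [[0.995, 0.1, 0.002], [0.1, -0.995, -0.001], [0.002, 0.001, -1.0]]
wrist_force: [0.0, -0.3, -0.8]
finger_gap: 0.226
grasp_force: 58.9
```

Run:
```python
from h import *
g=snap('top','t2.png');s=snap('scene','s2.png')
print(state()['eef_pos'])
a=cv2.resize(g['pixels'][165:285,290:420,::-1],None,fx=3,fy=3)
b=cv2.resize(s['pixels'][140:260,190:320,::-1],None,fx=3,fy=3);cv2.imwrite('pics/v2.png',np.clip(np.hstack([a,b])*1.5,0,255).astype('uint8'))
```

```text
[ 0.58555478 -0.14277291  0.12294421]
```

View pics/v2.png

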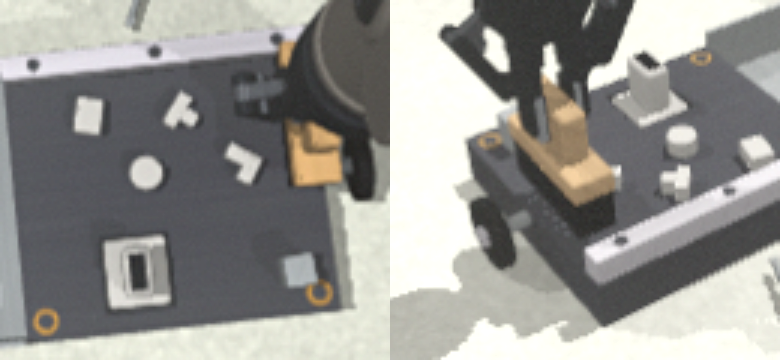

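Run:
```python
from h import *
g=load('t2.npy');c=np.array([.5388,-.0494]);a=np.radians(5.81);R=np.array([[np.cos(a),-np.sin(a)],[np.sin(a),np.cos(a)]])
loc=lambda p:(R.T@(p[:2]-c)*1e3).round(1)
print('tcp',loc(np.array(state()['eef_pos'])))
for q in[(279,42),(292,186),(340,183)]: print(q,loc(px2w(g,290+(q[0]-1)/3,165+(q[1]-1)/3,.113)))
```

```text
tcp [ 37.1 -97.6]
(279, 42) [ 84.2 -82.4]
(292, 186) [-15.  -78.6]
(340, 183) [ -16.2 -111. ]
```

The brush sits square over the lane start, centred at about local (34.5, -96.5), clear of the ell and just short of the fence. I'll lower it and begin the sweep.

>>> carry_out:
  plan:
    - {"x": -0.1, "y": 0, "z": -1.2, "roll": 0, "hand": 1}
    - {"x": 0, "y": 0, "z": -1.0, "roll": 0, "hand": 1}
    - {"x": 0, "y": 0, "z": 0, "roll": 0, "hand": 1}
    - {"x": -0.13, "y": 1.29, "z": 0, "roll": 0, "hand": 1}
    - {"x": -0.13, "y": 1.29, "z": 0, "roll": 0, "hand": 1}
    - {"x": -0.13, "y": 1.29, "z": 0, "roll": 0, "hand": 1}
    - {"x": -0.13, "y": 1.29, "z": 0, "roll": 0, "hand": 1}
    - {"x": -0.13, "y": 1.29, "z": 0, "roll": 0, "hand": 1}
    - {"x": -0.13, "y": 1.29, "z": 0, "roll": 0, "hand": 1}
    - {"x": 0, "y": 0, "z": 0, "roll": 0, "hand": 1}

```text
time: 6.8
eef_pos: [0.5756, -0.0627, 0.0994]
ee_rot: [[0.995, 0.104, 0.0], [0.104, -0.995, 0.001], [0.0, -0.001, -1.0]]
wrist_force: [0.9, 0.3, -0.6]
finger_gap: 0.223
grasp_force: 58.9
```

Run:
```python
from h import *
g=snap('top','t3.png');s=snap('scene','s3.png')
print(state()['eef_pos'])
a=cv2.resize(g['pixels'][165:285,230:400,::-1],None,fx=2.4,fy=2.4)
b=cv2.resize(s['pixels'][140:260,200:350,::-1],(360,288));cv2.imwrite('pics/v3.png',np.clip(np.hstack([a,b])*1.5,0,255).astype('uint8'))
```

```text
[ 0.57561602 -0.065172    0.09931471]
```

View pics/v3.png

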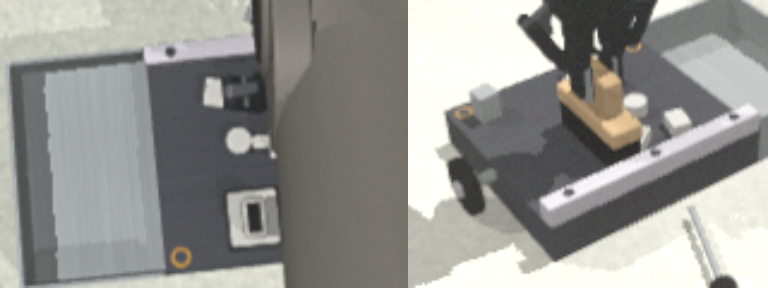

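The sweep is working: the slug at (238,140) is just ahead of the ell, the tee is against the bristles, and the block at (213,92) is still untouched. Carrying on.

>>> carry_out:
  plan:
    - {"x": -0.13, "y": 1.26, "z": 0, "roll": 0, "hand": 1}
    - {"x": -0.13, "y": 1.26, "z": 0, "roll": 0, "hand": 1}
    - {"x": -0.13, "y": 1.26, "z": 0, "roll": 0, "hand": 1}
    - {"x": -0.13, "y": 1.26, "z": 0, "roll": 0, "hand": 1}
    - {"x": -0.13, "y": 1.26, "z": 0, "roll": 0, "hand": 1}
    - {"x": -0.13, "y": 1.26, "z": 0, "roll": 0, "hand": 1}
    - {"x": 0, "y": 0, "z": 0, "roll": 0, "hand": 1}

```text
time: 7.78
eef_pos: [0.5676, 0.0129, 0.0994]
ee_rot: [[0.995, 0.104, 0.0], [0.104, -0.995, 0.001], [0.0, -0.001, -1.0]]
wrist_force: [0.6, -0.9, -1.1]
finger_gap: 0.222
grasp_force: 58.9
```

Run:
```python
from h import *
g=snap('top','t4.png');s=snap('scene','s4.png')
print(state()['eef_pos'])
a=cv2.resize(g['pixels'][165:285,230:400,::-1],None,fx=2.4,fy=2.4)
b=cv2.resize(s['pixels'][130:250,230:380,::-1],(360,288));cv2.imwrite('pics/v4.png',np.clip(np.hstack([a,b])*1.5,0,255).astype('uint8'))
```

```text
[0.56785075 0.01050592 0.09931013]
```

View pics/v4.png

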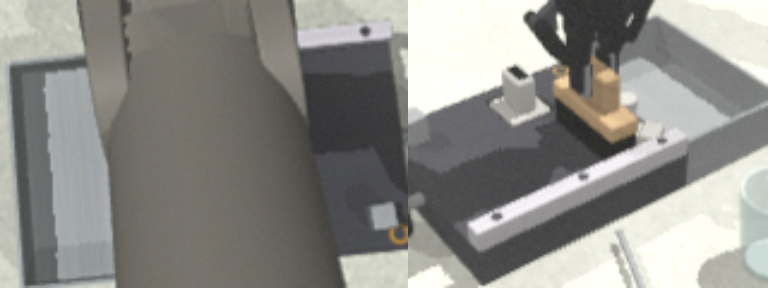

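The pieces are ahead of the brush and the adapter at (520,95) is undisturbed. I'll finish the sweep past the edge and then lift.

>>> carry_out:
  plan:
    - {"x": -0.13, "y": 1.26, "z": 0, "roll": 0, "hand": 1}
    - {"x": -0.13, "y": 1.26, "z": 0, "roll": 0, "hand": 1}
    - {"x": -0.13, "y": 1.26, "z": 0, "roll": 0, "hand": 1}
    - {"x": -0.13, "y": 1.26, "z": 0, "roll": 0, "hand": 1}
    - {"x": -0.13, "y": 1.26, "z": 0, "roll": 0, "hand": 1}
    - {"x": -0.13, "y": 1.26, "z": 0, "roll": 0, "hand": 1}
    - {"x": -0.05, "y": 0.5, "z": 0, "roll": 0, "hand": 1}
    - {"x": 0, "y": 0, "z": 0, "roll": 0, "hand": 1}
    - {"x": 0, "y": 0, "z": 0, "roll": 0, "hand": 1}
    - {"x": 0, "y": 0, "z": 4, "roll": 0, "hand": 1}
    - {"x": 0, "y": 0, "z": 4, "roll": 0, "hand": 1}
    - {"x": 0, "y": 0, "z": 0, "roll": 0, "hand": 1}

```text
time: 9.38
eef_pos: [0.5625, 0.0912, 0.1833]
ee_rot: [[0.995, 0.099, 0.009], [0.099, -0.995, 0.001], [0.009, -0.0, -1.0]]
wrist_force: [0.0, -0.5, -1.4]
finger_gap: 0.222
grasp_force: 58.9
```

>>> carry_out:
  plan:
    - {"x": 0, "y": -5, "z": 0, "roll": 0, "hand": 1}
    - {"x": 0, "y": -5, "z": 0, "roll": 0, "hand": 1}
    - {"x": 0, "y": -5, "z": 0, "roll": 0, "hand": 1}
    - {"x": 0, "y": -5, "z": 0, "roll": 0, "hand": 1}
    - {"x": 0, "y": -5, "z": 0, "roll": 0, "hand": 1}
    - {"x": 0, "y": -5, "z": 0, "roll": 0, "hand": 1}
    - {"x": 0, "y": -5, "z": 0, "roll": 0, "hand": 1}
    - {"x": 0, "y": -5, "z": 0, "roll": 0, "hand": 1}
    - {"x": 0, "y": 0, "z": 0, "roll": 0, "hand": 1}
    - {"x": 0, "y": 0, "z": 0, "roll": 0, "hand": 1}

```text
time: 10.62
eef_pos: [0.5586, -0.3084, 0.1778]
ee_rot: [[0.995, 0.1, -0.002], [0.1, -0.995, 0.002], [-0.002, -0.002, -1.0]]
wrist_force: [-0.2, 1.2, -1.1]
finger_gap: 0.224
grasp_force: 58.9
```

Run:
```python
from h import *
g=snap('top','t5.png');s=snap('scene','s5.png')
print(state()['eef_pos'])
a=cv2.resize(g['pixels'][165:285,230:400,::-1],None,fx=2.4,fy=2.4)
b=cv2.resize(s['pixels'][125:275,100:400,::-1],(400,288));cv2.imwrite('pics/v5.png',np.clip(np.hstack([a,b])*1.5,0,255).astype('uint8'))
```

```text
[ 0.55965939 -0.30659607  0.17855403]
```

View pics/v5.png

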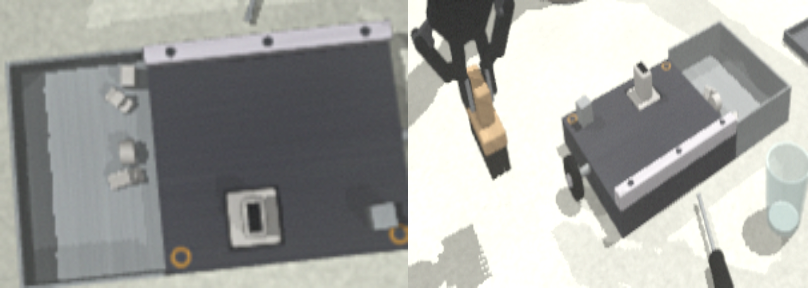

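Run:
```python
from h import *
g=load('t5.npy');s=load('s5.npy')
a=cv2.resize(g['pixels'][180:260,245:315,::-1],(400,457),interpolation=2)
b=cv2.resize(s['pixels'][140:210,320:380,::-1],(392,457),interpolation=2);cv2.imwrite('pics/v6.png',np.clip(np.hstack([a,b])*1.4,0,255).astype('uint8'))
```

```text
(no output)
```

View pics/v6.png

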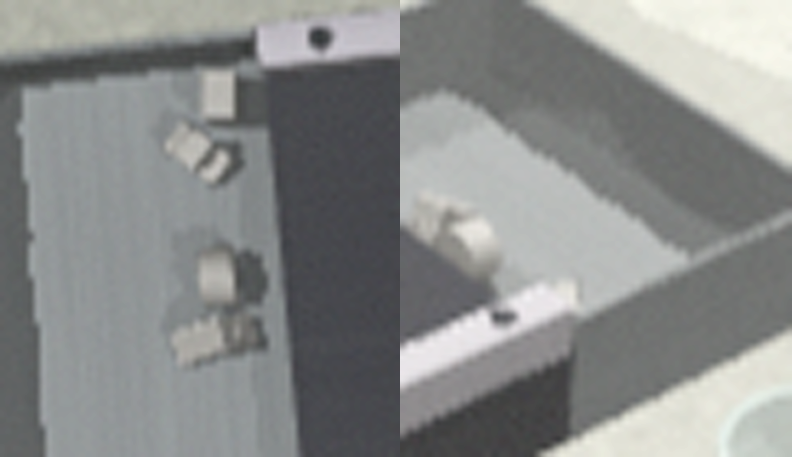

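All four pieces lie on the pan floor, tipped on edge, at (218,95), (203,153), (217,275) and (218,338) in the left crop, and none are on the bed. The adapter is still seated. Next I stand the brush back.

>>> carry_out:
  plan:
    - {"x": -0.4, "y": -3, "z": -3, "roll": 0, "hand": 1}
    - {"x": 0, "y": 0, "z": -4, "roll": 0, "hand": 1}
    - {"x": 0, "y": 0, "z": -3, "roll": 0, "hand": 1}
    - {"x": 0, "y": 0, "z": -1, "roll": 0, "hand": 1}
    - {"x": 0, "y": 0, "z": -0.5, "roll": 0, "hand": 1}
    - {"x": 0, "y": 0, "z": 0, "roll": 0, "hand": 1}
    - {"x": 0, "y": 0, "z": 0, "roll": 0, "hand": 1}

```text
time: 11.6
eef_pos: [0.5565, -0.3391, 0.0659]
ee_rot: [[0.995, 0.101, 0.002], [0.101, -0.995, -0.001], [0.002, 0.002, -1.0]]
wrist_force: [-0.0, -0.0, -1.7]
finger_gap: 0.23
grasp_force: 59.1
```

>>> carry_out:
  plan:
    - {"x": 0, "y": 0, "z": -0.4, "roll": 0, "hand": 1}
    - {"x": 0, "y": 0, "z": -0.3, "roll": 0, "hand": 1}
    - {"x": 0, "y": 0, "z": -0.1, "roll": 0, "hand": 1}
    - {"x": 0, "y": 0, "z": -0.1, "roll": 0, "hand": 1}
    - {"x": 0, "y": 0, "z": 0, "roll": 0, "hand": 1}
    - {"x": 0, "y": 0, "z": 0, "roll": 0, "hand": 1}

```text
time: 12.35
eef_pos: [0.5558, -0.339, 0.0575]
ee_rot: [[0.995, 0.101, 0.001], [0.101, -0.995, -0.001], [0.001, 0.001, -1.0]]
wrist_force: [-2.1, 1.8, 8.5]
finger_gap: 0.219
grasp_force: 60.5
```

>>> carry_out:
  plan:
    - {"x": 0, "y": 0, "z": 0, "roll": 0, "hand": -1}
    - {"x": 0, "y": 0, "z": 0, "roll": 0, "hand": -1}
    - {"x": 0, "y": 0, "z": 0, "roll": 0, "hand": -1}
    - {"x": 0, "y": 0, "z": 0, "roll": 0, "hand": -1}
    - {"x": 0, "y": 0, "z": 0, "roll": 0, "hand": -1}
    - {"x": 0, "y": 0, "z": 0, "roll": 0, "hand": -1}
    - {"x": 0, "y": 0, "z": 1, "roll": 0, "hand": -1}
    - {"x": 0, "y": 0, "z": 3, "roll": 0, "hand": -1}
    - {"x": 0, "y": 0, "z": 5, "roll": 0, "hand": -1}
    - {"x": 0, "y": 0, "z": 5, "roll": 0, "hand": -1}
    - {"x": 0, "y": 0, "z": 0, "roll": 0, "hand": -1}

```text
time: 13.72
eef_pos: [0.5589, -0.3403, 0.2024]
ee_rot: [[0.995, 0.101, 0.012], [0.101, -0.995, -0.006], [0.011, 0.008, -1.0]]
wrist_force: [0.2, 0.4, -1.0]
finger_gap: 1.001
grasp_force: 0.0
```

>>> carry_out:
  plan:
    - {"x": -1.35, "y": 5.2, "z": 0, "roll": 0, "hand": -1}
    - {"x": -1.35, "y": 5.2, "z": 0, "roll": 0, "hand": -1}
    - {"x": -1.35, "y": 5.2, "z": 0, "roll": 0, "hand": -1}
    - {"x": -1.35, "y": 5.2, "z": 0, "roll": 0, "hand": -1}
    - {"x": -1.35, "y": 5.2, "z": 0, "roll": 0, "hand": -1}
    - {"x": -1.35, "y": 5.2, "z": 0, "roll": 0, "hand": -1}
    - {"x": 0, "y": 0, "z": 0, "roll": 0, "hand": -1}
    - {"x": 0, "y": 0, "z": -3, "roll": 0, "hand": -1}
    - {"x": 0, "y": 0, "z": -2, "roll": 0, "hand": -1}
    - {"x": 0, "y": 0, "z": 0, "roll": 0, "hand": -1}
    - {"x": 0, "y": 0, "z": 0, "roll": 0, "hand": -1}

```text
time: 15.1
eef_pos: [0.4751, -0.0273, 0.146]
ee_rot: [[0.995, 0.1, 0.001], [0.1, -0.995, -0.0], [0.001, 0.0, -1.0]]
wrist_force: [-0.2, -0.4, -0.2]
finger_gap: 1.0
grasp_force: 0.0
```

Run:
```python
from h import *
s=snap('scene','s6.png'); im=s['pixels'].astype(int)
# wooden brush blobs before/after, upright check: bounding boxes
for f in('s6.npy',):
    h=cv2.cvtColor(load(f)['pixels'],cv2.COLOR_RGB2HSV); m=cv2.inRange(h,(8,70,60),(22,255,255)); n,l,st,c=cv2.connectedComponentsWithStats(m)
    print([ (st[i].tolist()) for i in range(1,n) if st[i][4]>60])
for X in[(.553,-.337,.0),(.553,-.337,.086)]: print(w2px(s,X))
h=cv2.cvtColor(load('scene0.npy')['pixels'],cv2.COLOR_RGB2HSV); m=cv2.inRange(h,(8,70,60),(22,255,255)); n,l,st,c=cv2.connectedComponentsWithStats(m)
print([ (st[i].tolist()) for i in range(1,n) if st[i][4]>60]); print(state()['eef_pos'])
```

```text
[[586, 0, 54, 46, 1864], [555, 70, 85, 103, 5064], [581, 163, 59, 89, 2728], [141, 213, 31, 45, 685]]
[159.75295675 250.31226951]
[149.20821447 219.64880256]
[[586, 0, 54, 47, 1856], [555, 70, 85, 103, 5060], [581, 163, 59, 89, 2730], [145, 212, 21, 46, 771]]
[ 0.4753642  -0.02717172  0.14627199]
```

The brush stands: its wood blob has the same height as at the start (45 px against 46). Now I grasp the spigot.

>>> carry_out:
  plan:
    - {"x": 0, "y": 0.15, "z": -4, "roll": 0, "hand": -1}
    - {"x": 0, "y": 0, "z": -3.3, "roll": 0, "hand": -1}
    - {"x": 0, "y": 0, "z": -2, "roll": 0, "hand": -1}
    - {"x": 0, "y": 0, "z": 0, "roll": 0, "hand": -1}
    - {"x": 0, "y": 0, "z": 0, "roll": 0, "hand": 1}
    - {"x": 0, "y": 0, "z": 0, "roll": 0, "hand": 1}
    - {"x": 0, "y": 0, "z": 0, "roll": 0, "hand": 1}
    - {"x": 0, "y": 0, "z": 0, "roll": 0, "hand": 1}
    - {"x": 0, "y": 0, "z": 0, "roll": 0, "hand": 1}
    - {"x": 0, "y": 0, "z": 0, "roll": 0, "hand": 1}
    - {"x": 0, "y": 0, "z": 0, "roll": 0, "hand": 1}
  force: 35

```text
time: 16.52
eef_pos: [0.4751, -0.0253, 0.053]
ee_rot: [[0.995, 0.101, 0.001], [0.101, -0.995, -0.0], [0.001, 0.0, -1.0]]
wrist_force: [-1.2, -0.3, 4.9]
finger_gap: 0.255
grasp_force: 35.2
```

>>> carry_out:
  plan:
    - {"x": 0, "y": 0, "z": 1, "roll": 0, "hand": 1}
    - {"x": 0, "y": 0, "z": 2, "roll": 0, "hand": 1}
    - {"x": 0, "y": 0, "z": 4, "roll": 0, "hand": 1}
    - {"x": 0, "y": 0, "z": 4, "roll": 0, "hand": 1}
    - {"x": 0, "y": 0, "z": 0, "roll": 0, "hand": 1}
    - {"x": 0, "y": 0, "z": 0, "roll": 0, "hand": 1}

```text
time: 17.27
eef_pos: [0.4736, -0.0252, 0.1617]
ee_rot: [[0.995, 0.101, -0.002], [0.101, -0.995, -0.0], [-0.002, -0.0, -1.0]]
wrist_force: [0.7, -0.1, 0.0]
finger_gap: 0.251
grasp_force: 34.4
```

>>> carry_out:
  plan:
    - {"x": 0.2, "y": 4, "z": 0, "roll": 0, "hand": 1}
    - {"x": 0.2, "y": 4, "z": 0, "roll": 0, "hand": 1}
    - {"x": 0.2, "y": 4, "z": 0, "roll": 0, "hand": 1}
    - {"x": 0.2, "y": 4, "z": 0, "roll": 0, "hand": 1}
    - {"x": 0.2, "y": 4, "z": 0, "roll": 0, "hand": 1}
    - {"x": 0.2, "y": 4, "z": 0, "roll": 0, "hand": 1}
    - {"x": 0.2, "y": 4, "z": 0, "roll": 0, "hand": 1}
    - {"x": 0.2, "y": 4, "z": 0, "roll": 0, "hand": 1}
    - {"x": 0.2, "y": 4, "z": 0, "roll": 0, "hand": 1}
    - {"x": 0.2, "y": 4, "z": 0, "roll": 0, "hand": 1}
    - {"x": 0, "y": 0, "z": 0, "roll": 0, "hand": 1}
    - {"x": 0, "y": 0, "z": 0, "roll": 0, "hand": 1}

```text
time: 18.77
eef_pos: [0.4939, 0.3734, 0.1604]
ee_rot: [[0.995, 0.101, -0.003], [0.101, -0.995, -0.003], [-0.003, 0.003, -1.0]]
wrist_force: [0.1, -0.4, -0.4]
finger_gap: 0.252
grasp_force: 34.5
```

>>> carry_out:
  plan:
    - {"x": 0, "y": 0.3, "z": -4, "roll": 0, "hand": 1}
    - {"x": 0, "y": 0, "z": -4, "roll": 0, "hand": 1}
    - {"x": 0, "y": 0, "z": -3, "roll": 0, "hand": 1}
    - {"x": 0, "y": 0, "z": -1, "roll": 0, "hand": 1}
    - {"x": 0, "y": 0, "z": -0.3, "roll": 0, "hand": 1}
    - {"x": 0, "y": 0, "z": -0.2, "roll": 0, "hand": 1}
    - {"x": 0, "y": 0, "z": 0, "roll": 0, "hand": 1}
    - {"x": 0, "y": 0, "z": 0, "roll": 0, "hand": 1}

```text
time: 19.77
eef_pos: [0.4949, 0.3783, 0.0382]
ee_rot: [[0.995, 0.101, 0.001], [0.101, -0.995, 0.001], [0.001, -0.001, -1.0]]
wrist_force: [0.5, 0.2, -0.4]
finger_gap: 0.251
grasp_force: 34.5
```

>>> carry_out:
  plan:
    - {"x": 0, "y": 0, "z": -0.3, "roll": 0, "hand": 1}
    - {"x": 0, "y": 0, "z": -0.2, "roll": 0, "hand": 1}
    - {"x": 0, "y": 0, "z": -0.1, "roll": 0, "hand": 1}
    - {"x": 0, "y": 0, "z": -0.1, "roll": 0, "hand": 1}
    - {"x": 0, "y": 0, "z": 0, "roll": 0, "hand": 1}

```text
time: 20.4
eef_pos: [0.4944, 0.3778, 0.032]
ee_rot: [[0.995, 0.101, 0.0], [0.101, -0.995, -0.0], [0.0, 0.0, -1.0]]
wrist_force: [-3.0, -2.6, 8.5]
finger_gap: 0.252
grasp_force: 35.8
```

Contact with the bay floor, so I release and withdraw.

>>> carry_out:
  plan:
    - {"x": 0, "y": 0, "z": 0, "roll": 0, "hand": 0.2}
    - {"x": 0, "y": 0, "z": 0, "roll": 0, "hand": -1}
    - {"x": 0, "y": 0, "z": 0, "roll": 0, "hand": -1}
    - {"x": 0, "y": 0, "z": 0, "roll": 0, "hand": -1}
    - {"x": 0, "y": 0, "z": 0, "roll": 0, "hand": -1}
    - {"x": 0, "y": 0, "z": 1, "roll": 0, "hand": -1}
    - {"x": 0, "y": 0, "z": 4, "roll": 0, "hand": -1}
    - {"x": 0, "y": 0, "z": 5, "roll": 0, "hand": -1}
    - {"x": 0, "y": 0, "z": 5, "roll": 0, "hand": -1}
    - {"x": 0, "y": -6, "z": 2, "roll": 0, "hand": -1}
    - {"x": 0, "y": -6, "z": 0, "roll": 0, "hand": -1}
    - {"x": 0, "y": -6, "z": 0, "roll": 0, "hand": -1}

```text
time: 21.9
eef_pos: [0.4948, 0.197, 0.2015]
ee_rot: [[0.995, 0.101, 0.003], [0.101, -0.995, 0.0], [0.003, -0.0, -1.0]]
wrist_force: [1.1, -1.1, -0.3]
finger_gap: 1.001
grasp_force: 0.0
```

>>> carry_out:
  plan:
    - {"x": 0, "y": -6, "z": 0, "roll": 0, "hand": -1}
    - {"x": 0, "y": -6, "z": 0, "roll": 0, "hand": -1}
    - {"x": 0, "y": 0, "z": 0, "roll": 0, "hand": -1}
    - {"x": 0, "y": 0, "z": 0, "roll": 0, "hand": -1}

```text
time: 22.4
eef_pos: [0.4946, 0.0791, 0.2008]
ee_rot: [[0.995, 0.101, 0.001], [0.101, -0.995, 0.001], [0.001, -0.001, -1.0]]
wrist_force: [-0.6, -0.0, -0.0]
finger_gap: 1.0
grasp_force: 0.0
```

Run:
```python
from h import *
g=snap('top','t7.png');s=snap('scene','s7.png')
for n,im in(('top',g),('scene',s)):
    h=cv2.cvtColor(im['pixels'],cv2.COLOR_RGB2HSV); m=cv2.inRange(h,(0,0,95),(179,60,255))
    x0,x1,y0,y1=(138,182,188,264) if n=='top' else (380,460,125,175)
    k,l,st,c=cv2.connectedComponentsWithStats(m[y0:y1,x0:x1].copy())
    for i in range(1,k):
        if st[i][4]>15: print(n,(st[i]+[x0,y0,0,0,0]).tolist())
    for X in[(.4945,.378,.005),(.4945,.378,.058)]: print(n,'expect',w2px(im,X))
h=cv2.cvtColor(s['pixels'],cv2.COLOR_RGB2HSV); m=cv2.inRange(h,(8,70,60),(22,255,255)); k,l,st,c=cv2.connectedComponentsWithStats(m)
print([st[i].tolist() for i in range(1,k) if st[i][4]>300 and st[i][0]<300])
```

```text
top [166, 222, 16, 29, 340]
top expect [161.93479527 245.88289211]
top expect [151.11123578 245.20966612]
scene [380, 125, 80, 50, 2461]
scene [411, 158, 26, 14, 81]
scene expect [404.41585294 146.22187924]
scene expect [406.81363536 130.10466477]
[[141, 213, 31, 45, 677]]
```

Run:
```python
from h import *
g=load('t7.npy')['pixels'].max(2)
print(g[188:266:2,138:184:2])
```

```text
[[ 48  42  42  58  61  60  60  61  65  75  80  80  75  63  56  50  56  76
   87  89  82  70  61]
 [ 53  41  49  78  80  82  79  81  76  71  65  66  57  48  48  45  45  49
   57  65  64  67  68]
 [ 51  43  51  82  80  73  67  65  63  64  64  63  52  48  48  46  62  67
   69  68  71  71  73]
 [ 52  41  49  79  69  65  66  66  69  69  71  57  47  47  47  64  69  70
   72  74  72  74  74]
 [ 50  41  51  71  67  67  72  70  72  74  68  53  46  47  55  73  74  74
   75  75  76  77  76]
 [ 50  42  57  70  71  71  73  73  75  75  67  51  48  44  73  74  75  77
   75  79  79  80  80]
 [ 50  45  73  73  74  76  74  76  75  78  65  47  45  52  77  77  79  77
   78  78  80  81  81]
 [ 47  66  75  76  76  78  77  79  78  78  60  47  46  58  79  80  82  80
   82  83  81  82  82]
 [ 47  73  78  76  77  79  81  81  81  76  57  47  46  70  80  82  82  83
   81  82  82  84  84]
 [ 48  80  80  78  81  80  82  81  84  77  57  45  47  81  83  83  84  85
   84  85  84  86  85]
 [ 63  81  81  81  82  81  82  83  84  77  54  47  49  84  85  84  85  86
   86  85  85  86  85]
 [ 75  81  81  83  84  85  85  84
[... 1983 characters left out ...]
 92  83  83  83  83]
 [ 50  94  92  90  91  92  90  91  92  90  90  71  46  46  46  41  52  63
   68  83  82  82  81]
 [ 48  93  90  92  92  91  92  92  92  92  91  74  46  48  46  42  46  56
   63  84  82  81  80]
 [ 45  94  92  91  92  92  91  92  91  90  92  77  51  47  44  45  44  55
   54  81  80  83  84]
 [ 42  94  91  92  91  91  91  91  91  91  92  78  52  45  46  43  42  47
   62  88  89  88  88]
 [ 41  92  92  91  91  91  91  92  91  92  92  81  52  46  42  50  72  92
   93  92  91  90  89]
 [ 41  96  91  91  93  92  92  92  91  91  92  82  55  53  91  96  93  93
   91  92  91  91  90]
 [ 38  88  92  91  91  93  91  92  91  92  93  81  56  57  95  93  92  91
   93  91  92  89  90]]
```

The arm's upper link hides the tray from the top camera, so I move aside and re-measure.

>>> carry_out:
  plan:
    - {"x": -1, "y": -6, "z": 1, "roll": 0, "hand": -1}
    - {"x": -1, "y": -6, "z": 1, "roll": 0, "hand": -1}
    - {"x": -1, "y": -6, "z": 0, "roll": 0, "hand": -1}
    - {"x": -1, "y": -6, "z": 0, "roll": 0, "hand": -1}
    - {"x": -1, "y": -6, "z": 0, "roll": 0, "hand": -1}
    - {"x": 0, "y": 0, "z": 0, "roll": 0, "hand": -1}
    - {"x": 0, "y": 0, "z": 0, "roll": 0, "hand": -1}

```text
time: 23.38
eef_pos: [0.4454, -0.2195, 0.22]
ee_rot: [[0.995, 0.104, 0.0], [0.104, -0.995, 0.001], [0.0, -0.001, -1.0]]
wrist_force: [-0.6, 0.2, 0.7]
finger_gap: 1.002
grasp_force: 0.0
```

Run:
```python
from h import *
g=snap('top','t8.png')
w0=load('top0.npy')['pixels'].max(2).astype(int);w=g['pixels'].max(2).astype(int)
m=(abs(w-w0)>20).astype('uint8')
k,l,st,c=cv2.connectedComponentsWithStats(m)
print('changed',[st[i].tolist() for i in range(1,k) if st[i][4]>12])
for dx,dy in((-1,-1),(1,-1),(1,1),(-1,1)):
    print(w2px(g,[.4945+dx*.018,.378+dy*.011,.058]).round(1),w2px(g,[.4945+dx*.025,.378+dy*.023,.019]).round(1))
print(w[232:262:2,138:182:2])
```

```text
changed [[463, 191, 8, 6, 19], [281, 192, 11, 10, 83], [345, 195, 11, 13, 83], [315, 197, 9, 13, 105], [460, 197, 17, 21, 210], [484, 198, 6, 8, 20], [274, 203, 14, 9, 54], [438, 203, 5, 10, 27], [478, 204, 6, 11, 35], [485, 206, 8, 29, 69], [365, 212, 12, 14, 90], [444, 214, 10, 21, 77], [333, 217, 11, 11, 99], [477, 216, 7, 16, 51], [458, 218, 31, 26, 325], [363, 222, 277, 178, 28130], [280, 224, 12, 12, 81], [150, 235, 19, 4, 43], [170, 234, 6, 22, 75], [189, 235, 59, 110, 1709], [275, 236, 9, 8, 34], [148, 239, 8, 14, 77], [157, 239, 7, 14, 71], [324, 243, 23, 25, 393], [151, 254, 18, 3, 45], [481, 315, 6, 6, 16], [253, 349, 8, 16, 22], [261, 366, 27, 31, 171]]
[155.4 253.5] [168.3 256.8]
[156.6 237. ] [169.7 234.8]
[146.9 236.9] [150.3 234.8]
[145.6 253.5] [148.6 256.6]
[[ 39  46  48  80  75  76  77  77  77  77  79  78  76  78  77  77  79  77
   78  80  80  73]
 [ 38  47  66  79  77  76  76  76  75  75  76  78  71  70  81  84  60  60
   79  79  79  69]
 [ 40  47  71  77  77  76  85 102 110 117 123 127 126 128 128 118  57  49
   80  80  78  75]
 [ 38  45  72  79  76  89 104 108 1
[... 381 characters left out ...]
7  56  59  78  78  77  58  49
   50  62  79  79]
 [ 39  46  70  78  78 100  34  33  77  83  57  59  59  78  78  78  59  52
   51  63  81  70]
 [ 39  47  72  79  75  96  37  34  74  86  59  59  58  76  77  75  58  50
   50  62  82  77]
 [ 41  48  71  78  78 109 112 106 110  75  55  56  57  77  74  75  60  51
   50  61  81  78]
 [ 41  48  69  79  78  78  90 117 122 123 126 125 124 124 124 124  61  51
   60  81  82  67]
 [ 41  48  68  80  77  77  93 127 125 117 117 110  96  80  77  81  76  76
   77  80  80  77]
 [ 42  49  71  79  78  80  77  81  76  77  77  80  78  80  81  79  80  81
   80  80  81  77]
 [ 43  48  69  77  79  78  80  79  79  79  80  80  80  80  80  80  81  78
   80  80  80  76]]
```

The adapter shows where it should: spigot rim at u 148–156, v 238–253, flange at u 150–169, v 235–257, both as expected for upright on the bay floor. The four scraps are still in the pan.

```bash
python3 -c "
from station import *
print(close_job())"
```

```text
the job is handed in; nothing more can be done
None
```

I handed the job in at about 23 s of the 67 s allowed: the camera checks show all four scraps in the pan, the brush standing on its bristles, the adapter upright in the empty bay, and the setting block and bystanders not moved; the judge returned no verdict.

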